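# Hold the tap against the drinks tank's seal while the nut is run up

## Robot

A 6-joint arm with a two-finger parallel gripper is mounted at the origin on a cart in front of the work surface, level with it; the furniture and walls round the work are solid. World frame = base frame: x ahead of the robot, y to its left, z up, the work surface at z = 0. Lengths are in mm, angles in rad, forces in N, time in s.
With the tool pointing down it reaches from about 425 to 1125 mm from the base axis. Payload 14.9 kg.
Tool frame: the origin (TCP) lies at the very end of the fingers, on their centre line; the grasp point (between the pads) lies 19 mm behind it (robot.pinch_z is the distance from the TCP to the grasp point, in mm); z points along the fingers, y is the line along which they close (so a half turn about z gives the same grasp; the last joint's range is limited). The gripper opens to 91 mm and grips with 3 to 60 N. Pads are 32 mm wide; open, the fingers measure 118 mm over their backs; the gripper's body (76 mm by 178 mm) begins 60 mm behind the grasp point.
Start: joints at [-1.221, 0.379, 1.734, -0, 1.028, -0.033], TCP at [261.46, -649.351, 213.932] pointing down, gripper open.
Joint ranges: [-2.77, 2.77], [-0.74, 2.19], [0, 2.66], [-1.06, 4.2], [0.31, 2.87], [-3.08, 3.08]. Speed limits (rad/s): [1.89, 1.89, 2.39, 3.14, 3.14, 3.14].

## Interface

Orientations are given as a unit quaternion [w, x, y, z].
In Python, from cell import robot, eyes gives the robot as it stands.
- The arm moves only by the tool send_rows, never from a script. Its argument "increments" is a list of rows, each an object of numbers: "ax", "ay", "az": the turn, a rotation vector about the tool's x, y, z in rad; "x", "y", "z": the shift along the tool's x, y, z in mm; "grip": the finger opening in mm, from 0 to 91.2. A call has 1 to 8 rows; each row shifts and turns the commanded pose from where the row before left it, along the tool's axes as they then stand; what a row does not reach is not made up. A row lasts 1/12 s, in which the tool goes at most 41.7 mm and 7.16 degrees, less where a joint would pass 70% of its speed; a pose out of reach is approached as far as the arm can. A call is refused whole if a number of a shift passes 41.7 or a number of a turn 0.125, either way. A call with a gripper value outside its range is refused whole. The fingers move at their own pace and stop on an object; "force" is the grip in N (left out, the last holds). Time passes only in rows, so rows that do not move let the fingers close. It gives the time, the measured TCP pose, the force, the opening and the grip force at its end, in the units of the state.
- robot.get_state(): the state, without advancing time (a new reading comes with each control period).
- eyes.grab_frame(name): name is "side" or "top" or "wrist"; returns a dict with "frame" (480x640x3 uint8, red, green, blue), "z_map" (480x640 float32, mm along the optical axis (not along the pixel's ray), 0 where there is no reading), "fx", "fy", "cx", "cy" (pixels), "k1" (the pictures are not rectified: a ray, as slopes to the right and down, at radius r is drawn at 1 + k1 r^2 times it, then the intrinsics apply), "position" and "rotation" of the camera in the world. Camera axes: x right, y down, z forward; pixel columns grow to the right and rows downward; lengths in mm; the calibration is good to about 2 mm. A picture is of the moment at which its call begins.
- robot.hand_in(): hands the job in; it is judged then, once.
The state is a dict: "clock": time; "qpos": joint angles; "dq": joint speeds; "effort": joint torques, N m; "tcp_pos": TCP position; "tool_rot": TCP orientation; "contact_force": force on the tool from outside, world axes, zero at the start; "torque": the same for the moment, N m; "gripper_width": finger opening in mm; "finger_force": force on a finger pad.
Only numpy, scipy, OpenCV 4.12 (cv2) and the standard library are available. Lean on these libraries where they do the work, as an engineer would, in place of code of your own. Each camera call takes 0.05 s, during which the arm holds its last target. There are 200 camera calls.

## Task

I am fitting the tap to the fridge drinks tank and need a third hand: pick up the loose tap, put its threaded shank straight through the sealed hole in the tank's front with the spout pointing down, and ease it in until you feel the flange meet the rubber seal. Then push it squarely onto the seal with a steady 8 N or so (the seal gives about 3 mm; never squeeze it beyond 15 N or jam the tap hard against the tank) and keep that up for at least three seconds while I start the nut inside. Finish while still holding the tap and pushing, without letting go, and leave the lid, the nut and the mug where they are.

Things in the scene. Friction and masses are not known exactly. Their poses are not given: they have to be found in the camera images.
- tap: Loose steel tap with a black lever, 100-210 g. Origin: on the shank's axis in the flat sealing face of the flange; x along the shank (the way it goes into the hole), z up when the spout points down. It starts spout down on the worktop, shank level, origin 20 mm up. Behind the face: hexagonal flange, 40 mm across flats, back to x = -9.5 mm, then barrel, then valve head with spout and lever.
- tap_grip (a point): The place to grip the tap, from above across y: the middle of its square barrel, 22 x 22 mm with flat sides, at x = -31 mm on the tap's axis; axes as the tap's. The barrel is clear from x = -14 to -52 mm. Behind it the round valve head (26 mm, centred at x = -66 mm) has the spout below, ending 20 mm under the axis, and the lever above, up to 36 mm over the axis and back to x = -98 mm.
- shank_tip (a point): The centre of the end of the tap's threaded shank, 28 mm from the flange face along the tap's x; axes as the tap's. The shank is 16 mm in diameter; its last 5 mm taper to 9 mm.
- tank: White translucent plastic drinks tank, open on top, 165 mm wide (y), 235 mm deep (x), 105 mm high, 5 mm lip round the top; stands firm. Origin: at worktop height in the front wall's outer face, below the hole; x level into the tank, away from the robot; z up. Over the worktop's rear, from x = 0.58 m on, hang wall cabinets 0.45 m up: swing the arm across drawn in close to the robot.
- hole (a point): Centre of the round 21 mm hole, in the outer face of the 5 mm front wall, 52 mm above the worktop; axes as the tank's (x into the tank). Round it sits the black rubber seal, a ring 40 mm outside, 24 mm inside, standing 8 mm proud of the wall when free: the flange first touches it with its face 8 mm in front of this point.
- seal (a joint): How far the rubber seal is squeezed (m): 0 when free, growing as the flange presses it; it springs back with about 2.5 N per mm (8 N squeezes it 3.2 mm) and is flat against its limit at 7.5 mm.
- tank_lid: The tank's white lid, 235 x 165 x 8 mm with a 52 mm filler cap, lying flat right of the tank; origin at the centre of its underside. Leave it alone.
- wing_nut: Small black plastic wing nut, 34 mm with two wings (55 mm over all), 12 mm high, lying on the worktop in front of the tank; origin at the centre of its underside. Leave it alone.
- mug: White mug with a green band, 82 mm wide and 100 mm high, standing left of the tank; origin under its middle. Leave it alone.

How it is judged:
By the outcome, as a careful person would: the job done as asked, in the order asked, and still so for the second after the job is handed in, while the arm keeps its last pose, push and grip.
It also fails if it takes over 61 s, if anything falls off the work surface, if the arm or the gripper's body presses on something with over 40 N, if the wrist force passes 120 N, or if a joint passes its speed limit or range.

## Working session

There is one attempt and no reset: what is moved stays moved. The work goes in short steps, Python scripts to look and compute and a tool call to move; the robot and the scene stay as the last step left them, time stands still between calls to the robot, and variables do not carry over. Pictures are saved under pics/ and viewed, at most 10 in all, crops included, and the job is handed in when it is done.

Besides the shell and the picture viewer there is one more tool, called as name([rows], argument=value, ...), one row to a line, values as JSON. send_rows: Moves the arm, as the interface text tells. Its arguments: {"type":"object","properties":{"increments":{"type":"array","items":{"type":"object","properties":{"ax":{"type":"number"},"ay":{"type":"number"},"az":{"type":"number"},"x":{"type":"number"},"y":{"type":"number"},"z":{"type":"number"},"grip":{"type":"number"}}}},"force":{"type":"number"}},"required":["increments"]}

```bash
mkdir -p pics; ls; cat > h.py <<'E'
import numpy as np, cv2
from cell import robot, eyes
from scipy.spatial.transform import Rotation as R
def grab(n,save=None):
    f=eyes.grab_frame(n)
    if save: cv2.imwrite('pics/'+save,f['frame'][:,:,::-1])
    r=np.array(f['rotation'],float)
    if r.size==4: r=R.from_quat(r.ravel()[[1,2,3,0]]).as_matrix()
    K=np.array([[f['fx'],0,f['cx']],[0,f['fy'],f['cy']],[0,0,1.]])
    v,u=np.mgrid[0:480,0:640]
    p=cv2.undistortPoints(np.stack([u,v],-1).reshape(-1,1,2).astype(float),K,np.array([f['k1'],0,0,0])).reshape(480,640,2)
    z=f['z_map'].astype(float)
    c=np.dstack([p[...,0]*z,p[...,1]*z,z])
    P=c@r.T+np.array(f['position'])
    P[z<=0]=np.nan
    return f,P
E
python3 - <<'E'
from h import *
for n in ['top','side']:
    f,P=grab(n,n+'1.png'); np.save(n+'.npy',P); print(n,f['position'],f['rotation'],f['fx'],f['k1'])
print(robot.get_state())
E
```

```text
pics
top [ 442.38433925   45.98376526 1506.73859521] [ 0.01211307 -0.69785845  0.71594239 -0.01653329] 559.5081078833525 -0.027031359675610975
side [ 467.88888612 -786.18717677  831.43744193] [-0.39210869  0.91961159 -0.01613944  0.01745902] 500.58914158685343 -0.07130542971430667
{'clock': 0.1, 'qpos': array([-1.22130363e+00,  3.79329769e-01,  1.73472299e+00,  2.10316889e-05,
        1.02851116e+00, -3.33043692e-02]), 'dq': array([-0.00062896, -0.00190158, -0.00205039,  0.00116841,  0.00014184,
        0.00095827]), 'effort': array([ 2.26158329e-03, -7.65033960e+01, -4.35291946e+01,  6.52866228e-02,
        3.97996092e-02, -1.97166946e-05]), 'tcp_pos': array([ 261.33565574, -649.00234118,  213.37197608]), 'tool_rot': array([-4.80993744e-04,  9.81740067e-01,  1.90226720e-01, -6.75640016e-05]), 'contact_force': array([-0.16096952, -0.17758948,  0.22126926]), 'torque': array([-0.01111465,  0.031459  , -0.03009322]), 'finger_force': 0.0, 'gripper_width': 91.1552785327345}
```

View pics/top1.png

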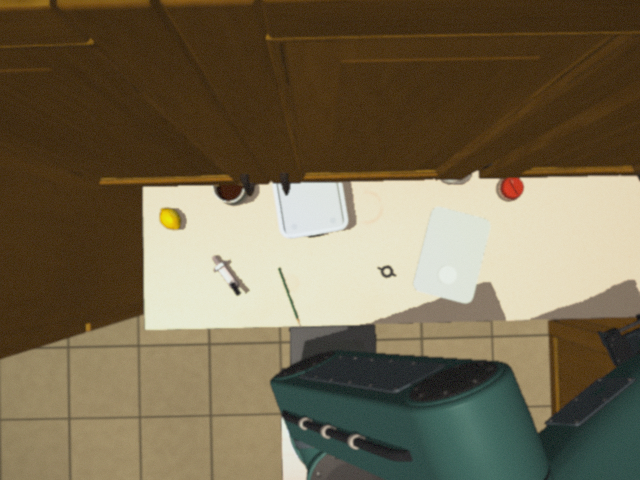

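View pics/side1.png

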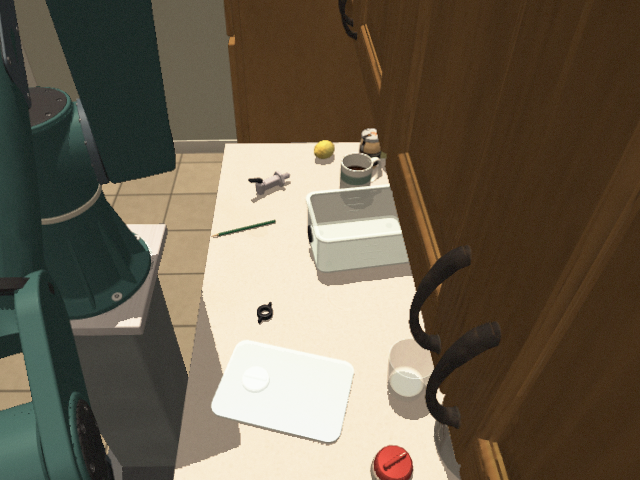

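The top view shows the tap at pixels (214,257) shank to (239,293) lever, the tank front edge near row 236 with seal around (318,236), and the nut at (387,271). The side view shows the tap at (270,183), seal at (310,234), pencil at (245,229).

```bash
python3 - <<'E'
from h import *
P=np.load('top.npy'); T=P[245:305,200:255].reshape(-1,3); T=T[T[:,2]>6]
print(len(T)); m=T[:,:2].mean(0); 
u,s,vt=np.linalg.svd(T[:,:2]-m); d=vt[0]; d=d*np.sign(d[0]); print(m,d,np.degrees(np.arctan2(d[1],d[0])))
t=(T[:,:2]-m)@d; n=np.array([-d[1],d[0]]); w=(T[:,:2]-m)@n
for a in np.arange(-80,80,8):
    k=(t>=a)&(t<a+8)
    if k.any(): print(a,k.sum(),w[k].min().round(1),w[k].max().round(1),T[k,2].max().round(1),np.median(T[k,2]).round(1))
# tank front lip from top
for c in range(272,356,6):
    col=P[195:260,c]; k=np.where(col[:,2]>80)[0]
    if len(k): i=k.max(); print(c,195+i,col[i].round(1))
S=np.load('side.npy')
f=cv2.imread('pics/side1.png').max(2)
reg=np.zeros_like(f,bool); reg[220:250,302:318]=1
k=reg&(f<50); print('seal',k.sum(),np.nanmedian(S[k],0),np.nanmin(S[k],0),np.nanmax(S[k],0))
E
```

```text
441
[408.43160637 290.07573852] [0.83018777 0.55748387] 33.881968273460046
-80 2 -2.3 3.6 6.3 6.2
-72 1 -36.7 -36.7 6.4 6.4
-64 17 -6.8 47.3 63.9 56.2
-56 17 -5.8 7.1 58.7 54.5
-48 23 -8.7 7.5 55.9 50.7
-40 31 -11.0 64.0 54.2 43.0
-32 33 -65.8 13.6 54.7 36.3
-24 26 -10.1 72.7 35.7 32.2
-16 30 -36.4 88.4 34.9 29.9
-8 32 -59.8 94.4 35.5 29.2
0 30 -87.4 24.4 37.4 29.8
8 33 -78.0 58.3 37.0 29.1
16 29 -69.4 13.0 35.4 30.0
24 60 -99.1 62.2 43.3 34.6
32 26 -53.4 49.8 41.3 30.0
40 18 -58.0 10.7 34.9 24.3
48 18 -38.5 8.1 32.3 26.3
56 13 -20.5 48.5 29.6 24.0
278 222 [537.8 146.2 109.4]
284 236 [502.5 132.3 106.1]
290 238 [497.  117.2 109.3]
296 237 [499.3 102.4 104. ]
302 236 [501.4  87.2 105.1]
308 235 [503.6  72.1 104.3]
314 234 [505.5  57.  109.5]
320 233 [507.9  41.9 103.6]
326 232 [510.   26.8 102.9]
332 231 [512.   11.7 106.6]
338 230 [514.   -3.3 107.6]
344 228 [518.8 -18.6 105.4]
seal 42 [505.66587867  47.78594563  56.62586298] [502.96896133  33.28310886  39.04263677] [509.24265958  67.0398076   74.01037345]
```

send_rows([
  {"x": 22, "y": -31.4},
  {"x": 22, "y": -31.4},
  {"x": 22, "y": -31.4},
  {"x": 22, "y": -31.4},
  {"x": 22, "y": -31.4},
  {"x": 22, "y": -31.4},
  {"x": 22, "y": -31.4},
  {"x": 22, "y": -31.4},
])

```text
validation failed for argument at $.in...
```

send_rows([
  {"x": 26, "y": -23},
  {"x": 26, "y": -23},
  {"x": 26, "y": -23},
  {"x": 26, "y": -23},
  {"x": 26, "y": -23},
  {"x": 26, "y": -23},
  {"x": 26, "y": -23},
  {"x": 26, "y": -23},
])

```text
validation failed for argument at $.in...
```

send_rows([
  {"ax": 0, "ay": 0, "az": 0, "x": 22, "y": -31.4, "z": 0, "grip": 91},
  {"ax": 0, "ay": 0, "az": 0, "x": 22, "y": -31.4, "z": 0, "grip": 91},
  {"ax": 0, "ay": 0, "az": 0, "x": 22, "y": -31.4, "z": 0, "grip": 91},
  {"ax": 0, "ay": 0, "az": 0, "x": 22, "y": -31.4, "z": 0, "grip": 91},
  {"ax": 0, "ay": 0, "az": 0, "x": 22, "y": -31.4, "z": 0, "grip": 91},
  {"ax": 0, "ay": 0, "az": 0, "x": 22, "y": -31.4, "z": 0, "grip": 91},
  {"ax": 0, "ay": 0, "az": 0, "x": 22, "y": -31.4, "z": 0, "grip": 91},
  {"ax": 0, "ay": 0, "az": 0, "x": 22, "y": -31.4, "z": 0, "grip": 91},
])

```text
clock: 0.77
tcp_pos: [330.7, -348.7, 213.7]
tool_rot: [-0.0, 0.982, 0.19, -0.0]
contact_force: [0.8, -0.4, 0.5]
gripper_width: 90.9
finger_force: 0.0
```

send_rows([
  {"ax": 0, "ay": 0, "az": 0, "x": 26, "y": -23, "z": 0, "grip": 91},
  {"ax": 0, "ay": 0, "az": 0, "x": 26, "y": -23, "z": 0, "grip": 91},
  {"ax": 0, "ay": 0, "az": 0, "x": 26, "y": -23, "z": 0, "grip": 91},
  {"ax": 0, "ay": 0, "az": 0, "x": 26, "y": -23, "z": 0, "grip": 91},
  {"ax": 0, "ay": 0, "az": 0, "x": 26, "y": -23, "z": 0, "grip": 91},
  {"ax": 0, "ay": 0, "az": 0, "x": 26, "y": -23, "z": 0, "grip": 91},
  {"ax": 0, "ay": 0, "az": 0, "x": 26, "y": -23, "z": 0, "grip": 91},
  {"ax": 0, "ay": 0, "az": 0, "x": 26, "y": -23, "z": 0, "grip": 91},
])

```text
clock: 1.43
tcp_pos: [455.4, -100.5, 213.9]
tool_rot: [0.0, 0.982, 0.19, 0.0]
contact_force: [0.7, 0.3, 0.3]
gripper_width: 90.9
finger_force: 0.0
```

send_rows([
  {"ax": 0, "ay": 0, "az": 0, "x": 9, "y": -23, "z": 0, "grip": 91},
  {"ax": 0, "ay": 0, "az": 0, "x": 9, "y": -23, "z": 0, "grip": 91},
  {"ax": 0, "ay": 0, "az": 0, "x": 9, "y": -23, "z": 0, "grip": 91},
  {"ax": 0, "ay": 0, "az": 0, "x": 9, "y": -23, "z": 0, "grip": 91},
  {"ax": 0, "ay": 0, "az": 0, "x": 9, "y": -23, "z": 0, "grip": 91},
  {"ax": 0, "ay": 0, "az": 0, "x": 9, "y": -23, "z": 0, "grip": 91},
  {"ax": 0, "ay": 0, "az": 0, "x": 9, "y": -23, "z": 0, "grip": 91},
  {"ax": 0, "ay": 0, "az": 0, "x": 9, "y": -23, "z": 0, "grip": 91},
])

```text
clock: 2.1
tcp_pos: [452.8, 96.6, 213.8]
tool_rot: [0.0, 0.982, 0.19, -0.0]
contact_force: [1.7, -0.4, 0.2]
gripper_width: 91.2
finger_force: 0.0
```

```bash
python3 - <<'E'
from h import *
s=robot.get_state(); print(s['clock'],s['tcp_pos'],s['tool_rot'])
f,P=grab('wrist','w1.png'); print(f['position'],f['rotation'])
np.save('w1.npy',P)
E
```

```text
2.1 [452.79400434  96.56432328 213.83914371] [ 1.10233950e-06  9.81736558e-01  1.90245418e-01 -1.09834727e-04]
[526.77148937 126.43770631 386.28767633] [ 0.11863504  0.82000123 -0.55426844 -0.07943678]
```

View pics/w1.png

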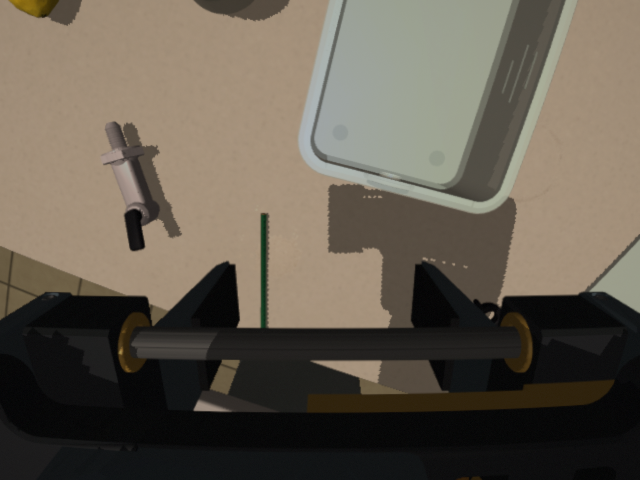

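The wrist view shows the tap (shank tip (110,126), flange (122,155), lever end (135,245)) and the tank's front lip from (302,150) to (480,212).

```bash
python3 - <<'E'
from h import *
P=np.load('w1.npy')
T=P[110:260,85:175].reshape(-1,3); T=T[T[:,2]>14]
d=np.array([.83,.5575]); m=np.array([408.4,290.])
for it in range(3):
    n=np.array([-d[1],d[0]]); t=(T[:,:2]-m)@d; w=(T[:,:2]-m)@n
    k=(abs(w)<30)&(t>-18)&(t<60)&(T[:,2]>25)&(T[:,2]<34)&((t<18)|(t>36))
    a=np.polyfit(t[k],w[k],1); 
    m=m+n*a[1]; d=d+n*a[0]; d/=np.linalg.norm(d)
    print(k.sum(),m,d,np.degrees(np.arctan2(d[1],d[0])))
n=np.array([-d[1],d[0]]); t=(T[:,:2]-m)@d; w=(T[:,:2]-m)@n
for a in np.arange(-80,72,4):
    k=(t>=a)&(t<a+4)&(abs(w)<40)
    if k.any(): print(a,k.sum(),w[k].min().round(1),w[k].max().round(1),T[k,2].max().round(1))
# tank front lip
L=[]
for c in range(330,480,5):
    col=P[120:230,c]; k=np.where((col[:,2]>98)&(col[:,2]<112))[0]
    if len(k): L.append(col[k.max()])
L=np.array(L); a=np.polyfit(L[:,1],L[:,0],1); r=L[:,0]-np.polyval(a,L[:,1]); g=abs(r)<2.5
a=np.polyfit(L[g,1],L[g,0],1); print('lip x=%.4f y+%.2f'%tuple(a),'yaw',np.degrees(np.arctan(-a[0])),g.sum(),r[g].std(),L[:,1].min(),L[:,1].max(),np.median(L[:,2]))
E
```

```text
1082 [408.27913235 290.17994646] [0.80669752 0.59096456] 36.22548635637618
1084 [408.26863866 290.19427089] [0.8067357  0.59091244] 36.221784250350524
1084 [408.26860799 290.19431276] [0.80673807 0.5909092 ] 36.22155461545903
-64 23 -3.7 8.3 60.1
-60 68 -4.6 10.2 60.5
-56 67 -4.3 10.1 59.1
-52 66 -4.6 11.0 57.2
-48 69 -4.5 10.2 55.5
-44 102 -6.7 10.0 54.2
-40 130 -9.3 9.7 52.6
-36 137 -10.6 10.1 52.3
-32 139 -11.0 9.8 50.2
-28 139 -10.5 11.8 49.2
-24 122 -9.3 13.3 46.3
-20 112 -8.9 12.5 39.2
-16 109 -9.1 11.7 34.2
-12 106 -9.1 12.5 34.4
-8 110 -9.0 12.1 33.9
-4 109 -9.3 12.2 34.1
0 110 -9.9 11.8 34.4
4 114 -9.8 12.4 34.6
8 112 -10.0 12.6 33.9
12 115 -10.0 11.4 35.0
16 112 -9.2 11.5 34.1
20 116 -11.2 11.9 35.1
24 191 -21.7 22.6 43.6
28 185 -21.0 14.1 43.4
32 127 -20.4 16.1 42.6
36 60 -6.0 7.1 30.2
40 65 -6.2 7.7 30.5
44 66 -6.7 8.4 30.4
48 68 -6.2 7.9 29.8
52 67 -5.8 7.2 31.0
56 61 -7.1 6.4 30.3
60 36 -4.7 7.0 29.1
lip x=-0.1400 y+512.64 yaw 7.972250243771083 30 0.29797760768858333 -9.400085795396237 110.03430358965548 106.23378888290836
```

send_rows([
  {"ax": 0, "ay": 0, "az": -0.119, "x": 0, "y": 0, "z": 0, "grip": 91},
  {"ax": 0, "ay": 0, "az": -0.119, "x": 0, "y": 0, "z": 0, "grip": 91},
  {"ax": 0, "ay": 0, "az": 0, "x": 13.3, "y": -30.8, "z": 18, "grip": 91},
  {"ax": 0, "ay": 0, "az": 0, "x": 13.3, "y": -30.8, "z": 18, "grip": 91},
  {"ax": 0, "ay": 0, "az": 0, "x": 13.3, "y": -30.8, "z": 18, "grip": 91},
  {"ax": 0, "ay": 0, "az": 0, "x": 13.3, "y": -30.8, "z": 18, "grip": 91},
  {"ax": 0, "ay": 0, "az": 0, "x": 13.3, "y": -30.8, "z": 18, "grip": 91},
  {"ax": 0, "ay": 0, "az": 0, "x": 13.3, "y": -30.8, "z": 18, "grip": 91},
])

```text
clock: 2.82
tcp_pos: [409.8, 293.5, 105.0]
tool_rot: [0.0, 0.952, 0.305, -0.0]
contact_force: [1.1, -0.7, 0.2]
gripper_width: 91.1
finger_force: 0.0
```

```bash
python3 - <<'E'
from h import *
s=robot.get_state(); print(s['clock'],s['tcp_pos'],s['tool_rot'],s['qpos'],s['contact_force'])
f,P=grab('wrist','w2.png'); np.save('w2.npy',P)
E
```

```text
2.8167 [409.80467825 293.52700644 104.97504062] [ 5.10334172e-06  9.52215459e-01  3.05427110e-01 -1.56399006e-05] [ 5.75317769e-01  2.44278706e-01  2.17052490e+00 -2.49842249e-06
  7.26821910e-01  1.52534208e+00] [ 1.09432512 -0.74784471  0.22038831]
```

View pics/w2.png

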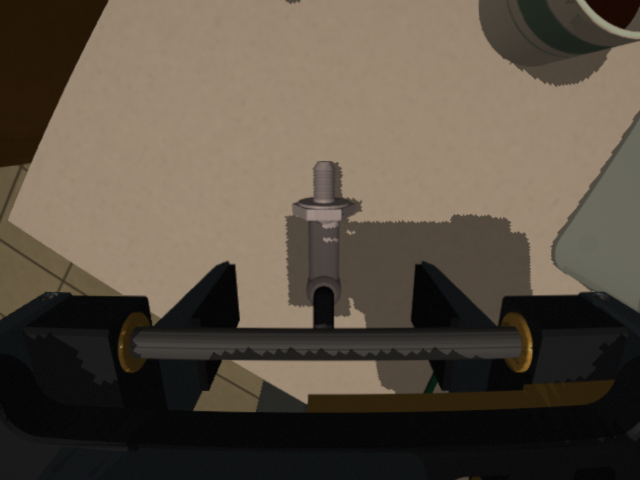

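The tap is aligned along the fingers' centre line (shank tip (324,163), flange (323,209), barrel column 324, finger midpoint column 325). Check where the flange lies fore-aft.

```bash
python3 - <<'E'
from h import *
P=np.load('w2.npy'); s=robot.get_state()
r=R.from_quat(np.array(s['tool_rot'])[[1,2,3,0]]).as_matrix()
T=(P[150:300,285:370].reshape(-1,3)-s['tcp_pos'])@r
Z=P[150:300,285:370,2].ravel(); T=T[Z>14]; Z=Z[Z>14]
for a in np.arange(-40,70,3):
    k=(T[:,0]>=a)&(T[:,0]<a+3)
    if k.any():
        top=k&(Z>Z[k].max()-4); print(a,k.sum(),T[k,1].min().round(1),T[k,1].max().round(1),Z[k].max().round(1),'topmid',T[top,1].mean().round(1))
E
```

```text
-40 28 -9.7 14.0 38.8 topmid 1.2
-37 46 -10.4 14.7 46.2 topmid 4.6
-34 160 -10.7 15.1 49.9 topmid 2.2
-31 219 -9.8 14.2 48.5 topmid 2.1
-28 186 -8.8 12.7 46.8 topmid 2.0
-25 152 -8.2 12.6 39.8 topmid 2.4
-22 111 -8.1 12.5 36.6 topmid 2.2
-19 113 -8.1 13.3 34.3 topmid 2.1
-16 122 -8.1 13.3 34.1 topmid 2.2
-13 111 -8.0 13.2 34.2 topmid 2.5
-10 116 -7.9 13.2 33.9 topmid 2.5
-7 117 -7.9 13.2 34.0 topmid 2.4
-4 122 -8.6 13.2 34.1 topmid 2.4
-1 120 -8.7 13.1 34.6 topmid 2.4
2 125 -8.6 13.1 34.4 topmid 2.5
5 124 -8.5 13.1 34.3 topmid 2.4
8 124 -8.5 13.0 33.8 topmid 2.5
11 133 -8.4 13.0 34.2 topmid 2.3
14 124 -8.4 13.0 34.1 topmid 2.6
17 101 -8.4 13.0 36.1 topmid 2.9
20 121 -20.0 25.6 43.2 topmid 2.6
23 266 -20.2 25.5 43.0 topmid 2.7
26 280 -20.0 25.5 43.4 topmid 2.5
29 502 -19.9 25.3 42.9 topmid 2.8
32 92 -4.8 10.2 30.9 topmid 2.7
35 86 -4.8 10.2 30.8 topmid 2.5
38 100 -4.7 10.2 29.9 topmid 2.7
41 86 -4.7 10.2 30.3 topmid 2.5
44 82 -4.7 10.2 30.2 topmid 2.4
47 101 -4.7 10.2 30.4 topmid 2.9
50 90 -4.6 10.1 30.9 topmid 2.4
53 93 -4.6 10.1 30.4 topmid 2.9
56 78 -3.9 8.7 28.6 topmid 2.7
59 24 -1.7 6.6 27.2 topmid 2.4
```

send_rows([
  {"ax": 0, "ay": 0, "az": 0, "x": 0.5, "y": 0, "z": 30, "grip": 91},
  {"ax": 0, "ay": 0, "az": 0, "x": 0, "y": 0, "z": 30, "grip": 91},
  {"ax": 0, "ay": 0, "az": 0, "x": 0, "y": 0, "z": 25, "grip": 91},
  {"ax": 0, "ay": 0, "az": 0, "x": 0, "y": 0, "z": 12, "grip": 60},
  {"ax": 0, "ay": 0, "az": 0, "x": 0, "y": 0, "z": 4, "grip": 45},
  {"ax": 0, "ay": 0, "az": 0, "x": 0, "y": 0, "z": 0, "grip": 35},
  {"ax": 0, "ay": 0, "az": 0, "x": 0, "y": 0, "z": 0, "grip": 28},
  {"ax": 0, "ay": 0, "az": 0, "x": 0, "y": 0, "z": 0, "grip": 26},
], force=20)

```text
clock: 3.53
tcp_pos: [411.9, 292.8, 6.2]
tool_rot: [-0.0, 0.952, 0.305, 0.001]
contact_force: [-0.4, -0.0, -0.2]
gripper_width: 60.7
finger_force: 0.0
```

send_rows([
  {"ax": 0, "ay": 0, "az": 0, "x": 0, "y": 0, "z": 0, "grip": 26},
  {"ax": 0, "ay": 0, "az": 0, "x": 0, "y": 0, "z": 0, "grip": 24},
  {"ax": 0, "ay": 0, "az": 0, "x": 0, "y": 0, "z": 0, "grip": 20},
  {"ax": 0, "ay": 0, "az": 0, "x": 0, "y": 0, "z": 0, "grip": 15},
  {"ax": 0, "ay": 0, "az": 0, "x": 0, "y": 0, "z": 0, "grip": 10},
  {"ax": 0, "ay": 0, "az": 0, "x": 0, "y": 0, "z": 0, "grip": 10},
  {"ax": 0, "ay": 0, "az": 0, "x": 0, "y": 0, "z": 0, "grip": 10},
], force=40)

```text
clock: 4.12
tcp_pos: [411.0, 292.4, 5.0]
tool_rot: [-0.0, 0.952, 0.305, -0.0]
contact_force: [-1.3, 0.0, 4.2]
gripper_width: 21.5
finger_force: 40.0
```

send_rows([
  {"ax": 0, "ay": 0, "az": 0, "x": 0, "y": 0, "z": -5, "grip": 10},
  {"ax": 0, "ay": 0, "az": 0, "x": 0, "y": 0, "z": -15, "grip": 10},
  {"ax": 0, "ay": 0, "az": 0, "x": 0, "y": 0, "z": -25, "grip": 10},
  {"ax": 0, "ay": 0, "az": 0, "x": 0, "y": 0, "z": -10, "grip": 10},
], force=40)

```text
clock: 4.45
tcp_pos: [411.6, 292.8, 62.0]
tool_rot: [-0.0, 0.952, 0.305, 0.001]
contact_force: [0.5, 0.9, -0.6]
gripper_width: 22.0
finger_force: 40.0
```

```bash
python3 - <<'E'
from h import *
s=robot.get_state(); print(s['clock'],s['tcp_pos'],s['contact_force'],s['gripper_width'])
a=np.radians(8); e=np.array([np.cos(a),np.sin(a)]); n=np.array([-e[1],e[0]])
for f,rows,cols in (('w1.npy',range(0,240),(280,600)),('top.npy',range(183,242),(265,360))):
    P=np.load(f)[rows.start:rows.stop,cols[0]:cols[1]].reshape(-1,3); P=P[(P[:,2]>98)&(P[:,2]<114)]
    t=P[:,:2]@e; w=P[:,:2]@n; 
    print(f,len(P),'t front',np.percentile(t,[.5,1,2]).round(1))
    t0=np.percentile(t,1)
    for lo in range(20,80,10):
        k=(t>t0+lo)&(t<t0+lo+10)
        if k.sum()>5: print(lo,k.sum(),np.percentile(w[k],[2,98]).round(1),np.percentile(w[k],[2,98]).mean().round(1))
S=np.load('side.npy'); img=cv2.imread('pics/side1.png').max(2)
k=np.zeros_like(img,bool); k[222:248,304:318]=1; k&=img<60
q=S[k]; q=q[~np.isnan(q[:,0])]; print('seal w',np.percentile(q[:,:2]@n,[2,50,98]),'t',np.percentile(q[:,:2]@e,[2,50,98]),'z',np.percentile(q[:,2],[2,50,98]))
E
```

```text
4.45 [411.58812734 292.77843571  62.01379093] [ 0.45394678  0.88895899 -0.57107436] 21.972982825297596
w1.npy 8586 t front [507.5 507.7 508.2]
20 383 [-102.3   70.5] -15.9
30 391 [-102.7   70.6] -16.0
40 400 [-102.5   70.6] -15.9
50 406 [-102.5   70.6] -16.0
60 422 [-102.7   70.6] -16.1
70 429 [-102.7   70.5] -16.1
top.npy 633 t front [507.4 507.6 507.8]
20 34 [-103.3   68.7] -17.3
30 30 [-104.3   70.1] -17.1
40 30 [-102.7   70. ] -16.4
50 32 [-104.   69.] -17.5
60 32 [-103.9   70. ] -16.9
70 32 [-103.8   69.2] -17.3
seal w [-37.58598673 -22.49657901  -3.9681608 ] t [506.40354784 507.55577752 509.74334621] z [40.01197877 56.72311231 73.31398872]
```

send_rows([
  {"ax": 0, "ay": 0, "az": 0, "x": -16.5, "y": 26.6, "z": 0, "grip": 10},
  {"ax": 0, "ay": 0, "az": 0, "x": -16.5, "y": 26.6, "z": 0, "grip": 10},
  {"ax": 0, "ay": 0, "az": 0, "x": -16.5, "y": 26.6, "z": 0, "grip": 10},
  {"ax": 0, "ay": 0, "az": 0, "x": -16.5, "y": 26.6, "z": 0, "grip": 10},
  {"ax": 0, "ay": 0, "az": 0, "x": -16.5, "y": 26.6, "z": 0, "grip": 10},
  {"ax": 0, "ay": 0, "az": 0, "x": -16.5, "y": 26.6, "z": 0, "grip": 10},
  {"ax": 0, "ay": 0, "az": 0, "x": -16.5, "y": 26.6, "z": 0, "grip": 10},
  {"ax": 0, "ay": 0, "az": 0, "x": -16.5, "y": 26.6, "z": 0, "grip": 10},
])

```text
clock: 5.12
tcp_pos: [427.3, 41.1, 60.0]
tool_rot: [0.0, 0.952, 0.306, 0.0]
contact_force: [0.9, 1.4, -1.7]
gripper_width: 21.9
finger_force: 40.0
```

send_rows([
  {"ax": 0, "ay": 0, "az": 0.08, "x": 0, "y": 0, "z": 4, "grip": 10},
  {"ax": 0, "ay": 0, "az": 0.08, "x": 0, "y": 0, "z": 4, "grip": 10},
  {"ax": 0, "ay": 0, "az": 0.08, "x": 0, "y": 0, "z": 4, "grip": 10},
  {"ax": 0, "ay": 0, "az": 0.08, "x": 0, "y": 0, "z": 4, "grip": 10},
  {"ax": 0, "ay": 0, "az": 0.08, "x": 0, "y": 0, "z": 3, "grip": 10},
  {"ax": 0, "ay": 0, "az": 0.08, "x": 0, "y": 0, "z": 3, "grip": 10},
  {"ax": 0, "ay": 0, "az": 0, "x": 0, "y": 0, "z": 0, "grip": 10},
  {"ax": 0, "ay": 0, "az": 0, "x": 0, "y": 0, "z": 0, "grip": 10},
])

```text
clock: 5.78
tcp_pos: [427.3, 42.5, 37.9]
tool_rot: [-0.0, 0.997, 0.072, -0.0]
contact_force: [-0.5, 0.3, -1.8]
gripper_width: 21.9
finger_force: 40.0
```

```bash
python3 - <<'E'
from h import *
s=robot.get_state(); print(s['clock'],s['tcp_pos'],s['tool_rot'],s['contact_force'],s['torque'])
f,P=grab('side','s2.png'); np.save('s2.npy',P)
c=f['frame'][190:280,230:350,::-1]; cv2.imwrite('pics/s2c.png',cv2.resize(c,None,fx=6,fy=6,interpolation=cv2.INTER_CUBIC))
f,P=grab('wrist','w3.png'); np.save('w3.npy',P)
f,P=grab('top','t3.png'); np.save('t3.npy',P)
E
```

```text
5.7833 [427.30209687  42.51033619  37.8854929 ] [-1.14682748e-06  9.97435279e-01  7.15740922e-02 -1.17372474e-04] [-0.52830172  0.32752398 -1.79039649] [-0.01683109  0.04103454 -0.04506966]
```

View pics/s2c.png

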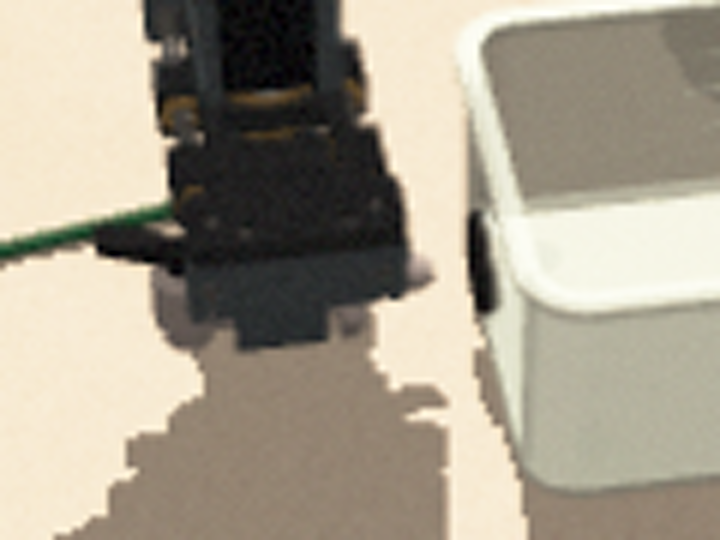

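View pics/w3.png

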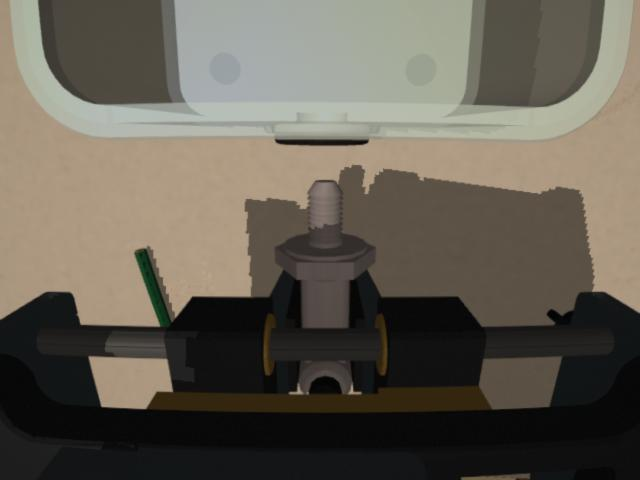

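The side crop shows the shank tip left of the seal (tip (430,275), seal (483,262) in the crop). The wrist view shows the seal spanning columns 275–369 at row 142, the shank tip at (325,185), flange columns 276–375; they are nearly centred on each other.

```bash
cat > m.py <<'E'
from h import *
def run(fr=None):
    P=np.load('w3.npy'); s=robot.get_state(); img=cv2.imread('pics/w3.png').max(2)
    r=R.from_quat(np.array(s['tool_rot'])[[1,2,3,0]]).as_matrix()
    x=R.from_matrix(r).apply([1,0,0]); print('yaw',np.degrees(np.arctan2(x[1],x[0])))
    T=(P-s['tcp_pos'])@r; 
    k=np.zeros_like(img,bool); k[136:148,262:382]=1; k&=(img<45)
    q=T[k]; h=P[k]; print('seal',k.sum(),'y',np.nanpercentile(q[:,1],[1,50,99]).round(1),'x',np.nanpercentile(q[:,0],[1,50,99]).round(1),'z',np.nanpercentile(h[:,2],[1,50,99]).round(1))
    v,u=np.where(k); print('cols',u.min(),u.max(),'rows',v.min(),v.max())
    k=np.zeros_like(img,bool); k[178:240,295:356]=1; k&=(P[...,2]>35)
    q=T[k]; h=P[k]
    for a in range(32,66,4):
        g=(q[:,0]>=a)&(q[:,0]<a+4)
        if g.sum()>3: print(a,g.sum(),np.percentile(q[g,1],[2,98]).round(1),np.percentile(q[g,1],[2,98]).mean().round(2),h[g,2].max().round(1))
    L=[]
    for c in range(130,520,5):
        if 265<c<380: continue
        col=P[90:150,c]; k=np.where((col[:,2]>98)&(col[:,2]<116))[0]
        if len(k): L.append(T[90+k.max(),c])
    L=np.array(L); a=np.polyfit(L[:,1],L[:,0],1); g=abs(L[:,0]-np.polyval(a,L[:,1]))<2; a=np.polyfit(L[g,1],L[g,0],1)
    print('lip in tool: x=%.4f y+%.2f'%tuple(a),'deg',np.degrees(np.arctan(a[0])),g.sum(),len(L))
    k=(P[:,:,2]>98)&(P[:,:,2]<116); q=T[k]
    for lo in (95,105,115):
        g=(q[:,0]>lo)&(q[:,0]<lo+10); print('lip mid',np.percentile(q[g,1],[1,99]).round(1),np.percentile(q[g,1],[1,99]).mean().round(2))
run()
E
python3 m.py
```

```text
yaw 8.191092321039074
seal 392 y [-18.5  -0.9  16.2] x [75.1 76.  76.7] z [61.6 71.5 74. ]
cols 276 367 rows 140 144
32 123 [-7.3  7.5] 0.06 63.3
36 278 [-6.8  6.9] 0.04 63.3
40 320 [-7.2  7.3] 0.08 64.0
44 316 [-7.1  7.3] 0.06 63.4
48 308 [-7.1  7.2] 0.08 63.3
52 332 [-7.   6.9] -0.05 63.4
56 271 [-5.6  5.5] -0.06 61.9
lip in tool: x=-0.0064 y+77.84 deg -0.3659889204984422 56 56
lip mid [-87.1  85.1] -0.99
lip mid [-87.7  85.4] -1.14
lip mid [-87.6  85.6] -0.99
```

send_rows([
  {"ax": 0, "ay": 0, "az": 0.0064, "x": 0, "y": -1.5, "z": 0.9, "grip": 10},
  {"ax": 0, "ay": 0, "az": 0, "x": 4, "y": 0, "z": 0, "grip": 10},
  {"ax": 0, "ay": 0, "az": 0, "x": 4, "y": 0, "z": 0, "grip": 10},
  {"ax": 0, "ay": 0, "az": 0, "x": 0, "y": 0, "z": 0, "grip": 10},
  {"ax": 0, "ay": 0, "az": 0, "x": 0, "y": 0, "z": 0, "grip": 10},
  {"ax": 0, "ay": 0, "az": 0, "x": 0, "y": 0, "z": 0, "grip": 10},
])

```text
clock: 6.43
tcp_pos: [435.1, 45.1, 37.0]
tool_rot: [-0.0, 0.998, 0.067, -0.0]
contact_force: [0.6, -0.3, -1.6]
gripper_width: 21.7
finger_force: 40.0
```

```bash
python3 - <<'E'
from h import *
f,P=grab('wrist','w3.png'); np.save('w3.npy',P)
s=robot.get_state(); print(s['clock'],s['tcp_pos'],s['contact_force'],s['torque'])
E
sed -i 's/k\[136:148,/k[138:158,/;s/range(32,66,4)/range(44,66,6)/' m.py; python3 m.py
```

```text
6.4833 [435.00370388  45.06135835  36.98145711] [-0.23102346  0.68906574 -1.30756678] [-0.0195899   0.02442779  0.0296372 ]
yaw 7.708663938504799
seal 0 y nan x nan z nan
  return np.nanmean(a, axis, out=out, keepdims=keepdims)
Traceback (most recent call last):
  File "m.py", line 25, in <module>
    run()
    ~~~^^
  File "m.py", line 9, in run
    v,u=np.where(k); print('cols',u.min(),u.max(),'rows',v.min(),v.max())
                                  ~~~~~^^
ValueError: zero-size array to reduction operation minimum which has no identity
```

```bash
sed -i '/seal/d;/cols/d;s/P\[90:150,c\]/P[90:175,c]/;s/90+k.max/90+k.max/' m.py; sed -i 's/k\[178:240/k[170:240/;s/> *35)/>35)\&(P[...,2]<90)/' m.py; python3 m.py
```

```text
yaw 7.708663938504799
44 311 [-7.1  7.2] 0.08 62.4
50 309 [-6.9  7.2] 0.14 62.7
56 282 [-5.6  5.8] 0.09 60.6
lip in tool: x=0.0028 y+70.07 deg 0.1585960704423971 56 56
lip mid [-87.  86.] -0.46
lip mid [-87.  86.] -0.52
lip mid [-87.2  86.2] -0.54
```

send_rows([
  {"ax": 0, "ay": 0, "az": -0.0025, "x": 2, "y": -0.5, "z": 0, "grip": 10},
  {"ax": 0, "ay": 0, "az": 0, "x": 3, "y": 0, "z": 0, "grip": 10},
  {"ax": 0, "ay": 0, "az": 0, "x": 3, "y": 0, "z": 0, "grip": 10},
  {"ax": 0, "ay": 0, "az": 0, "x": 3, "y": 0, "z": 0, "grip": 10},
  {"ax": 0, "ay": 0, "az": 0, "x": 3, "y": 0, "z": 0, "grip": 10},
  {"ax": 0, "ay": 0, "az": 0, "x": 2, "y": 0, "z": 0, "grip": 10},
  {"ax": 0, "ay": 0, "az": 0, "x": 0, "y": 0, "z": 0, "grip": 10},
])

```text
clock: 7.07
tcp_pos: [451.5, 47.8, 37.1]
tool_rot: [-0.0, 0.998, 0.068, 0.0]
contact_force: [0.2, -0.1, -1.7]
gripper_width: 22.4
finger_force: 40.0
```

send_rows([
  {"ax": 0, "ay": 0, "az": 0, "x": 2, "y": 0, "z": 0, "grip": 10},
  {"ax": 0, "ay": 0, "az": 0, "x": 2, "y": 0, "z": 0, "grip": 10},
  {"ax": 0, "ay": 0, "az": 0, "x": 2, "y": 0, "z": 0, "grip": 10},
  {"ax": 0, "ay": 0, "az": 0, "x": 2, "y": 0, "z": 0, "grip": 10},
  {"ax": 0, "ay": 0, "az": 0, "x": 0, "y": 0, "z": 0, "grip": 10},
  {"ax": 0, "ay": 0, "az": 0, "x": 0, "y": 0, "z": 0, "grip": 10},
])

```text
clock: 7.57
tcp_pos: [458.9, 48.8, 37.0]
tool_rot: [0.0, 0.998, 0.068, -0.0]
contact_force: [-0.4, 0.9, -1.1]
gripper_width: 21.5
finger_force: 40.0
```

```bash
python3 - <<'E'
from h import *
f,P=grab('wrist','w3.png'); np.save('w3.npy',P)
f,P=grab('side','s4.png')
c=f['frame'][190:280,230:350,::-1]; cv2.imwrite('pics/s4c.png',cv2.resize(c,None,fx=6,fy=6,interpolation=cv2.INTER_CUBIC))
E
sed -i 's/P\[90:175,c\]/P[90:215,c]/' m.py; python3 m.py
```

```text
yaw 7.84345903059378
56 549 [-12.   12.8] 0.42 90.0
lip in tool: x=0.0003 y+55.89 deg 0.019424793579531092 56 56
lip mid [-86.3  86.8] 0.23
lip mid [-86.3  86.8] 0.23
lip mid [-86.5  86.7] 0.1
```

View pics/s4c.png

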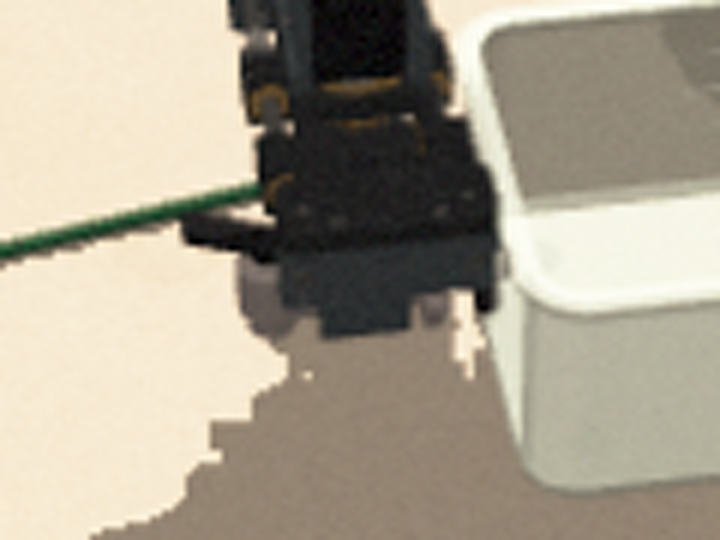

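View pics/w3.png

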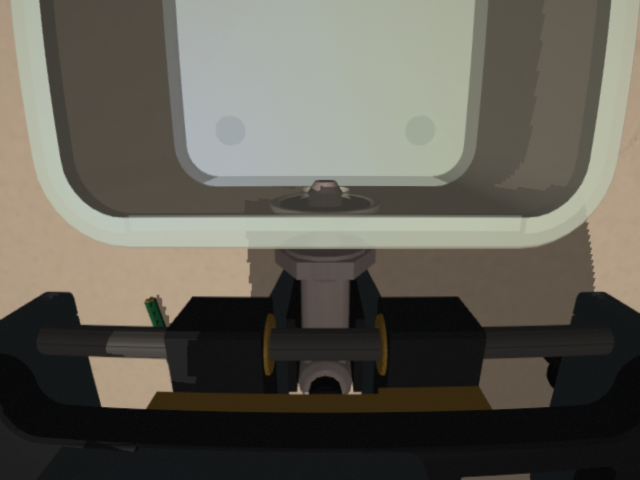

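Shank tip is through the wall, visible inside at (325,188), centred on the hole's surround (325,205); the side crop shows the flange (432,305) about 10 mm short of the seal (483,295). Easing in now.

send_rows([
  {"ax": 0, "ay": 0, "az": 0, "x": 1, "y": 0, "z": 0, "grip": 10},
  {"ax": 0, "ay": 0, "az": 0, "x": 1, "y": 0, "z": 0, "grip": 10},
  {"ax": 0, "ay": 0, "az": 0, "x": 1, "y": 0, "z": 0, "grip": 10},
  {"ax": 0, "ay": 0, "az": 0, "x": 1, "y": 0, "z": 0, "grip": 10},
  {"ax": 0, "ay": 0, "az": 0, "x": 1, "y": 0, "z": 0, "grip": 10},
  {"ax": 0, "ay": 0, "az": 0, "x": 1, "y": 0, "z": 0, "grip": 10},
  {"ax": 0, "ay": 0, "az": 0, "x": 0, "y": 0, "z": 0, "grip": 10},
])

```text
clock: 8.25
tcp_pos: [465.0, 49.7, 37.1]
tool_rot: [-0.0, 0.998, 0.068, 0.0]
contact_force: [0.5, -0.1, -1.7]
gripper_width: 21.4
finger_force: 40.0
```

send_rows([
  {"ax": 0, "ay": 0, "az": 0, "x": 0.7, "y": 0, "z": 0, "grip": 10},
  {"ax": 0, "ay": 0, "az": 0, "x": 0.7, "y": 0, "z": 0, "grip": 10},
  {"ax": 0, "ay": 0, "az": 0, "x": 0.6, "y": 0, "z": 0, "grip": 10},
  {"ax": 0, "ay": 0, "az": 0, "x": 0, "y": 0, "z": 0, "grip": 10},
  {"ax": 0, "ay": 0, "az": 0, "x": 0, "y": 0, "z": 0, "grip": 10},
])

```text
clock: 8.67
tcp_pos: [466.8, 49.9, 37.1]
tool_rot: [0.0, 0.998, 0.068, 0.0]
contact_force: [0.6, 0.4, -1.4]
gripper_width: 22.0
finger_force: 40.0
```

send_rows([
  {"ax": 0, "ay": 0, "az": 0, "x": 0.5, "y": 0, "z": 0, "grip": 10},
  {"ax": 0, "ay": 0, "az": 0, "x": 0.5, "y": 0, "z": 0, "grip": 10},
  {"ax": 0, "ay": 0, "az": 0, "x": 0.5, "y": 0, "z": 0, "grip": 10},
  {"ax": 0, "ay": 0, "az": 0, "x": 0, "y": 0, "z": 0, "grip": 10},
  {"ax": 0, "ay": 0, "az": 0, "x": 0, "y": 0, "z": 0, "grip": 10},
])

```text
clock: 9.08
tcp_pos: [468.3, 50.1, 37.0]
tool_rot: [0.0, 0.998, 0.068, 0.0]
contact_force: [-0.2, 0.4, -1.7]
gripper_width: 21.9
finger_force: 40.0
```

send_rows([
  {"ax": 0, "ay": 0, "az": 0, "x": 0.5, "y": 0, "z": 0, "grip": 10},
  {"ax": 0, "ay": 0, "az": 0, "x": 0.5, "y": 0, "z": 0, "grip": 10},
  {"ax": 0, "ay": 0, "az": 0, "x": 0.5, "y": 0, "z": 0, "grip": 10},
  {"ax": 0, "ay": 0, "az": 0, "x": 0, "y": 0, "z": 0, "grip": 10},
  {"ax": 0, "ay": 0, "az": 0, "x": 0, "y": 0, "z": 0, "grip": 10},
])

```text
clock: 9.5
tcp_pos: [469.8, 50.4, 37.1]
tool_rot: [-0.0, 0.998, 0.068, 0.0]
contact_force: [0.1, -0.5, -1.8]
gripper_width: 21.7
finger_force: 40.0
```

send_rows([
  {"ax": 0, "ay": 0, "az": 0, "x": 0.5, "y": 0, "z": 0, "grip": 10},
  {"ax": 0, "ay": 0, "az": 0, "x": 0.5, "y": 0, "z": 0, "grip": 10},
  {"ax": 0, "ay": 0, "az": 0, "x": 0.5, "y": 0, "z": 0, "grip": 10},
  {"ax": 0, "ay": 0, "az": 0, "x": 0, "y": 0, "z": 0, "grip": 10},
  {"ax": 0, "ay": 0, "az": 0, "x": 0, "y": 0, "z": 0, "grip": 10},
])

```text
clock: 9.92
tcp_pos: [471.0, 50.5, 37.0]
tool_rot: [-0.0, 0.998, 0.068, -0.0]
contact_force: [-1.9, -0.0, -1.0]
gripper_width: 21.6
finger_force: 40.0
```

Contact: −1.9 N in x. Small further steps.

send_rows([
  {"ax": 0, "ay": 0, "az": 0, "x": 0.5, "y": 0, "z": 0, "grip": 10},
  {"ax": 0, "ay": 0, "az": 0, "x": 0.5, "y": 0, "z": 0, "grip": 10},
  {"ax": 0, "ay": 0, "az": 0, "x": 0, "y": 0, "z": 0, "grip": 10},
  {"ax": 0, "ay": 0, "az": 0, "x": 0, "y": 0, "z": 0, "grip": 10},
  {"ax": 0, "ay": 0, "az": 0, "x": 0, "y": 0, "z": 0, "grip": 10},
])

```text
clock: 10.33
tcp_pos: [472.0, 50.7, 37.0]
tool_rot: [0.0, 0.998, 0.068, -0.0]
contact_force: [-4.6, -0.6, 0.2]
gripper_width: 21.8
finger_force: 40.0
```

```bash
python3 - <<'E'
from h import *
for i in range(4):
    s=robot.get_state(); print(s['clock'],s['tcp_pos'].round(2),s['contact_force'].round(2),s['torque'].round(3)); eyes.grab_frame('wrist')
E
```

```text
10.3333 [471.95  50.65  36.96] [-4.61 -0.6   0.23] [-0.131  0.629  0.01 ]
10.3833 [471.95  50.66  36.96] [-4.67 -1.29  0.12] [-0.116  0.641  0.031]
10.4333 [471.98  50.67  36.96] [-4.49 -0.67  0.37] [-0.104  0.688  0.087]
10.4833 [472.    50.67  36.96] [-3.46 -0.    0.44] [-0.143  0.704  0.004]
```

send_rows([
  {"ax": 0, "ay": 0, "az": 0, "x": 0.5, "y": 0, "z": 0, "grip": 10},
  {"ax": 0, "ay": 0, "az": 0, "x": 0.5, "y": 0, "z": 0, "grip": 10},
  {"ax": 0, "ay": 0, "az": 0, "x": 0.3, "y": 0, "z": 0, "grip": 10},
  {"ax": 0, "ay": 0, "az": 0, "x": 0, "y": 0, "z": 0, "grip": 10},
  {"ax": 0, "ay": 0, "az": 0, "x": 0, "y": 0, "z": 0, "grip": 10},
  {"ax": 0, "ay": 0, "az": 0, "x": 0, "y": 0, "z": 0, "grip": 10},
])

```text
clock: 11.03
tcp_pos: [473.0, 50.8, 36.9]
tool_rot: [0.0, 0.998, 0.068, -0.0]
contact_force: [-6.4, -1.2, 3.4]
gripper_width: 21.6
finger_force: 40.0
```

```bash
python3 - <<'E'
from h import *
F=[]
for i in range(8):
    s=robot.get_state(); F.append(np.r_[s['tcp_pos'],s['contact_force'],s['torque']]); f=eyes.grab_frame('wrist')
F=np.array(F); print(s['clock'],F.mean(0).round(2),F.std(0).round(2))
f,P=grab('wrist','w5.png'); f,P=grab('side','s5.png')
a=cv2.imread('pics/w5.png')[130:330,200:450]; b=f['frame'][195:270,240:340,::-1]
cv2.imwrite('pics/m5.png',np.hstack([cv2.resize(a,(400,320)),cv2.resize(b,(400,320),interpolation=cv2.INTER_CUBIC)]))
E
```

```text
11.3833 [ 4.7302e+02  5.0800e+01  3.6940e+01 -7.0600e+00 -1.2200e+00  2.3600e+00
 -2.0000e-01  1.0500e+00  2.0000e-02] [0.02 0.01 0.01 0.51 0.37 0.64 0.03 0.03 0.02]
```

View pics/m5.png

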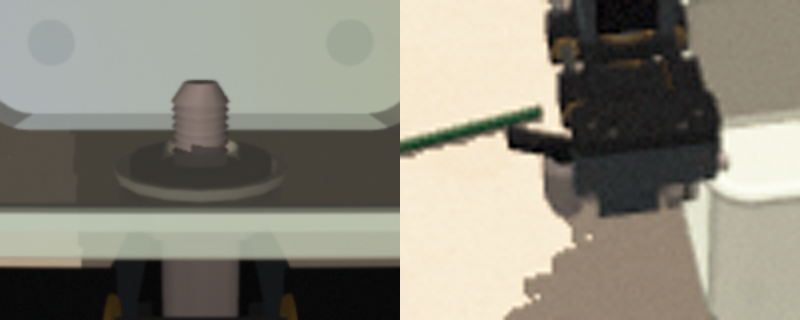

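The shank is centred in the hole, threads fully through (tip (200,85) in the left half), with the flange on the seal. About 7 N; small vertical drag to trim out.

send_rows([
  {"ax": 0, "ay": 0, "az": 0, "x": 0.2, "y": 0, "z": -0.15, "grip": 10},
  {"ax": 0, "ay": 0, "az": 0, "x": 0.2, "y": 0, "z": -0.15, "grip": 10},
  {"ax": 0, "ay": 0, "az": 0, "x": 0, "y": 0, "z": 0, "grip": 10},
  {"ax": 0, "ay": 0, "az": 0, "x": 0, "y": 0, "z": 0, "grip": 10},
  {"ax": 0, "ay": 0, "az": 0, "x": 0, "y": 0, "z": 0, "grip": 10},
  {"ax": 0, "ay": 0, "az": 0, "x": 0, "y": 0, "z": 0, "grip": 10},
])

```text
clock: 12.03
tcp_pos: [473.0, 50.8, 37.0]
tool_rot: [0.0, 0.998, 0.068, -0.001]
contact_force: [-7.4, -2.1, -1.8]
gripper_width: 22.0
finger_force: 40.0
```

```bash
cat > avg.py <<'E'
from h import *
F=[]
for i in range(8):
    s=robot.get_state(); F.append(np.r_[s['tcp_pos'],s['contact_force'],s['torque']]); f=eyes.grab_frame('wrist')
F=np.array(F); print(s['clock'],F.mean(0).round(2),F.std(0).round(2))
E
python3 avg.py
```

```text
12.3833 [ 4.7304e+02  5.0810e+01  3.7010e+01 -6.9900e+00 -1.7100e+00 -9.6000e-01
 -2.6000e-01  1.1400e+00 -1.0000e-02] [0.01 0.01 0.01 0.59 0.35 0.45 0.02 0.02 0.03]
```

send_rows([
  {"ax": 0, "ay": 0, "az": 0, "x": 0.3, "y": 0, "z": 0, "grip": 10},
  {"ax": 0, "ay": 0, "az": 0, "x": 0.3, "y": 0, "z": 0, "grip": 10},
  {"ax": 0, "ay": 0, "az": 0, "x": 0, "y": 0, "z": 0, "grip": 10},
  {"ax": 0, "ay": 0, "az": 0, "x": 0, "y": 0, "z": 0, "grip": 10},
  {"ax": 0, "ay": 0, "az": 0, "x": 0, "y": 0, "z": 0, "grip": 10},
  {"ax": 0, "ay": 0, "az": 0, "x": 0, "y": 0, "z": 0, "grip": 10},
])

```text
clock: 12.93
tcp_pos: [473.5, 50.9, 37.0]
tool_rot: [0.0, 0.998, 0.068, -0.001]
contact_force: [-7.9, -2.3, 1.0]
gripper_width: 21.6
finger_force: 40.0
```

```bash
python3 avg.py
```

```text
13.2833 [ 4.7348e+02  5.0890e+01  3.7000e+01 -8.0900e+00 -2.0000e+00  3.4000e-01
 -3.2000e-01  1.2700e+00 -1.0000e-02] [0.02 0.01 0.01 0.61 0.3  0.36 0.02 0.03 0.02]
```

Axial push ≈ 8.3 N, steady. Hold for about 4.5 s.

send_rows([
  {"ax": 0, "ay": 0, "az": 0, "x": 0, "y": 0, "z": 0, "grip": 10},
  {"ax": 0, "ay": 0, "az": 0, "x": 0, "y": 0, "z": 0, "grip": 10},
  {"ax": 0, "ay": 0, "az": 0, "x": 0, "y": 0, "z": 0, "grip": 10},
  {"ax": 0, "ay": 0, "az": 0, "x": 0, "y": 0, "z": 0, "grip": 10},
  {"ax": 0, "ay": 0, "az": 0, "x": 0, "y": 0, "z": 0, "grip": 10},
  {"ax": 0, "ay": 0, "az": 0, "x": 0, "y": 0, "z": 0, "grip": 10},
  {"ax": 0, "ay": 0, "az": 0, "x": 0, "y": 0, "z": 0, "grip": 10},
  {"ax": 0, "ay": 0, "az": 0, "x": 0, "y": 0, "z": 0, "grip": 10},
])

```text
clock: 14.0
tcp_pos: [473.5, 50.9, 37.0]
tool_rot: [0.0, 0.998, 0.068, -0.001]
contact_force: [-7.4, -2.0, 1.0]
gripper_width: 21.4
finger_force: 40.0
```

send_rows([
  {"ax": 0, "ay": 0, "az": 0, "x": 0, "y": 0, "z": 0, "grip": 10},
  {"ax": 0, "ay": 0, "az": 0, "x": 0, "y": 0, "z": 0, "grip": 10},
  {"ax": 0, "ay": 0, "az": 0, "x": 0, "y": 0, "z": 0, "grip": 10},
  {"ax": 0, "ay": 0, "az": 0, "x": 0, "y": 0, "z": 0, "grip": 10},
  {"ax": 0, "ay": 0, "az": 0, "x": 0, "y": 0, "z": 0, "grip": 10},
  {"ax": 0, "ay": 0, "az": 0, "x": 0, "y": 0, "z": 0, "grip": 10},
  {"ax": 0, "ay": 0, "az": 0, "x": 0, "y": 0, "z": 0, "grip": 10},
  {"ax": 0, "ay": 0, "az": 0, "x": 0, "y": 0, "z": 0, "grip": 10},
])

```text
clock: 14.67
tcp_pos: [473.5, 50.9, 37.0]
tool_rot: [0.0, 0.998, 0.068, -0.001]
contact_force: [-8.8, -1.1, 1.0]
gripper_width: 21.8
finger_force: 40.0
```

send_rows([
  {"ax": 0, "ay": 0, "az": 0, "x": 0, "y": 0, "z": 0, "grip": 10},
  {"ax": 0, "ay": 0, "az": 0, "x": 0, "y": 0, "z": 0, "grip": 10},
  {"ax": 0, "ay": 0, "az": 0, "x": 0, "y": 0, "z": 0, "grip": 10},
  {"ax": 0, "ay": 0, "az": 0, "x": 0, "y": 0, "z": 0, "grip": 10},
  {"ax": 0, "ay": 0, "az": 0, "x": 0, "y": 0, "z": 0, "grip": 10},
  {"ax": 0, "ay": 0, "az": 0, "x": 0, "y": 0, "z": 0, "grip": 10},
  {"ax": 0, "ay": 0, "az": 0, "x": 0, "y": 0, "z": 0, "grip": 10},
  {"ax": 0, "ay": 0, "az": 0, "x": 0, "y": 0, "z": 0, "grip": 10},
])

```text
clock: 15.33
tcp_pos: [473.5, 50.9, 37.0]
tool_rot: [0.0, 0.998, 0.068, -0.001]
contact_force: [-7.7, -2.2, 0.4]
gripper_width: 21.8
finger_force: 40.0
```

send_rows([
  {"ax": 0, "ay": 0, "az": 0, "x": 0, "y": 0, "z": 0, "grip": 10},
  {"ax": 0, "ay": 0, "az": 0, "x": 0, "y": 0, "z": 0, "grip": 10},
  {"ax": 0, "ay": 0, "az": 0, "x": 0, "y": 0, "z": 0, "grip": 10},
  {"ax": 0, "ay": 0, "az": 0, "x": 0, "y": 0, "z": 0, "grip": 10},
  {"ax": 0, "ay": 0, "az": 0, "x": 0, "y": 0, "z": 0, "grip": 10},
  {"ax": 0, "ay": 0, "az": 0, "x": 0, "y": 0, "z": 0, "grip": 10},
  {"ax": 0, "ay": 0, "az": 0, "x": 0, "y": 0, "z": 0, "grip": 10},
  {"ax": 0, "ay": 0, "az": 0, "x": 0, "y": 0, "z": 0, "grip": 10},
])

```text
clock: 16.0
tcp_pos: [473.5, 50.9, 37.0]
tool_rot: [0.0, 0.998, 0.068, -0.001]
contact_force: [-7.8, -2.3, 0.5]
gripper_width: 21.6
finger_force: 40.0
```

send_rows([
  {"ax": 0, "ay": 0, "az": 0, "x": 0, "y": 0, "z": 0, "grip": 10},
  {"ax": 0, "ay": 0, "az": 0, "x": 0, "y": 0, "z": 0, "grip": 10},
  {"ax": 0, "ay": 0, "az": 0, "x": 0, "y": 0, "z": 0, "grip": 10},
  {"ax": 0, "ay": 0, "az": 0, "x": 0, "y": 0, "z": 0, "grip": 10},
  {"ax": 0, "ay": 0, "az": 0, "x": 0, "y": 0, "z": 0, "grip": 10},
  {"ax": 0, "ay": 0, "az": 0, "x": 0, "y": 0, "z": 0, "grip": 10},
  {"ax": 0, "ay": 0, "az": 0, "x": 0, "y": 0, "z": 0, "grip": 10},
  {"ax": 0, "ay": 0, "az": 0, "x": 0, "y": 0, "z": 0, "grip": 10},
])

```text
clock: 16.67
tcp_pos: [473.5, 50.9, 37.0]
tool_rot: [0.0, 0.998, 0.068, -0.001]
contact_force: [-7.6, -1.5, 0.4]
gripper_width: 21.8
finger_force: 40.0
```

send_rows([
  {"ax": 0, "ay": 0, "az": 0, "x": 0, "y": 0, "z": 0, "grip": 10},
  {"ax": 0, "ay": 0, "az": 0, "x": 0, "y": 0, "z": 0, "grip": 10},
  {"ax": 0, "ay": 0, "az": 0, "x": 0, "y": 0, "z": 0, "grip": 10},
  {"ax": 0, "ay": 0, "az": 0, "x": 0, "y": 0, "z": 0, "grip": 10},
  {"ax": 0, "ay": 0, "az": 0, "x": 0, "y": 0, "z": 0, "grip": 10},
  {"ax": 0, "ay": 0, "az": 0, "x": 0, "y": 0, "z": 0, "grip": 10},
  {"ax": 0, "ay": 0, "az": 0, "x": 0, "y": 0, "z": 0, "grip": 10},
  {"ax": 0, "ay": 0, "az": 0, "x": 0, "y": 0, "z": 0, "grip": 10},
])

```text
clock: 17.33
tcp_pos: [473.5, 50.9, 37.0]
tool_rot: [0.0, 0.998, 0.068, -0.001]
contact_force: [-7.4, -1.7, 0.6]
gripper_width: 21.7
finger_force: 40.0
```

```bash
python3 avg.py
```

```text
17.6833 [ 4.7349e+02  5.0880e+01  3.7010e+01 -7.7700e+00 -1.9800e+00  8.0000e-02
 -3.3000e-01  1.2800e+00 -3.0000e-02] [0.02 0.01 0.01 0.67 0.32 0.33 0.04 0.03 0.03]
```

Steady at 8 N axial for over 4 s, so I'm handing in.

```bash
python3 -c "
from cell import robot
print(robot.hand_in())"
```

```text
the job is handed in; nothing more can be done
None
```

The tap's shank is through the hole, spout down, and its flange has been pushing on the seal at about 8 N for over 4 s; the arm is still gripping and pushing, I did not touch the lid, nut or mug, and the job is handed in (result not reported back).

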